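# Pull the bad casting, then press the jig cover onto its pins

### The job

Three cast plinths lie in the nests of the curing jig. Take out the reject, the one with the sprue stub still standing on it, and put it into the stoneware bowl; leave the two good ones in their nests. Then set the plywood cover on the jig so that it drops over the two locating pins, press it down against the spring plungers until it bears on the castings, and finish while still holding it pressed down; leave the other things on the table where they are.

Things in the scene. Friction and masses are not known exactly. Their poses are not given: they have to be found in the camera images.
- jig: Curing jig, fixed to the table: aluminium base plate 92 (x) x 200 (y) mm, its top 14 mm above the table. Origin: centre of its underside, on the table. Three square nests with 5 mm high ribs lie on the y axis at y = -44, 0, +44 mm, a casting in each (which one holds the reject varies). Locating pins on the y axis at y = +-80 mm, sprung plungers beside them.
- pin_a (a point): Centre of the tip of the jig's locating pin at y = +80 mm: steel, 8 mm thick, tip chamfered, 38 mm above the table.
- pin_b (a point): The same on the other locating pin, at the jig's y = -80 mm.
- plungers (a joint): Four sprung plungers, 13 mm thick, at the jig's x = +-26, y = +-80 mm, moving as one; tops 31 mm above the table when up. Value: how far they are pressed down, m; 0 = up, 0.0065 = end of travel. They carry the cover's weight without moving; 5 N starts them and 13 N in all (with the cover's weight) takes them down 5 mm, where the cover bears on the good castings.
- cover_grip (a point): Grip point of the plywood cover, in the middle of the grip rail on its top: rail 22 mm wide (x), 80 mm long (y), 36 mm high. The point is 22 mm above the plate's top and 40 mm above its underside; z up, y along plate and rail. Cover resting on the plungers with the pins in its holes: 71 mm above the table; pressed onto the castings: 66 mm; standing on the pin tips, not dropped on: 78 mm.
- cover_under (a point): Centre of the underside of the same cover: plate 84 (x) x 190 (y) x 18 mm, about 0.25 kg. The underside has two blind holes, 10.4 mm wide, 15 mm deep, mouths chamfered, at y = +80 and -80 mm; it fits either way round. It starts flat on the table to one side of the jig.
- reject_grip (a point): Grip point on the reject casting: plaster plinth, 32 x 32 mm at the foot, 12 mm high, with a square sprue stub 12 x 12 mm standing up from its middle to 48 mm above the casting's underside (with a rounded broken end a little higher, to 51 mm). The point is on the stub's axis, 34 mm above the underside; the stub's sides are along x and y. About 50 g.
- plinth_a_center (a point): A good casting: flat plaster plinth 32 x 32 x 12 mm without a stub; its centre, 6 mm above its underside.
- plinth_b_center (a point): The other good casting, the same; its centre, 6 mm above its underside.
- bowl: Small round stoneware bowl, dark outside, light glaze inside, 137 mm across the rim and 66 mm high, loose; origin at the centre of its underside. Receives the reject. It stands on the other side of the jig from the cover.
- beaker: Bystander: taller straight-sided plastic mixing bowl, 132 mm across and 87 mm high, behind the jig; origin at the centre of its underside. Not the reject bowl.
- tape: Bystander: roll of masking tape lying flat, 104 mm across, 25 mm high; origin at the centre of its underside.
- pliers: Bystander: fine-nose pliers lying flat, 150 mm long; origin at the centre of the underside.
- pencil: Bystander: mechanical pencil lying flat, 149 mm long, 9 mm thick; origin at the centre of its underside.
There are look-alikes about, which are no part of the job. What is shaped like the part that bears reject_grip but purple is not meant.

How it is judged:
By the outcome, as a careful person would: the job done as asked, in the order asked, and still so for the second after the job is handed in, while the arm keeps its last pose, push and grip.
It also fails if it takes over 61 s, if anything falls off the work surface, if the arm or the gripper's body presses on something with over 40 N, if the wrist force passes 120 N, or if a joint passes its speed limit or range.

### The arm

A 6-joint arm with a two-finger parallel gripper is mounted at the origin on a cart in front of the work surface, level with it; the furniture and walls round the work are solid. World frame = base frame: x ahead of the robot, y to its left, z up, the work surface at z = 0. Lengths are in m, angles in rad, forces in N, time in s.
With the tool pointing down it reaches from about 0.35 to 0.775 m from the base axis. Payload 7.3 kg.
Tool frame: the origin (TCP) lies midway between the tips of the shut fingers; the grasp point (between the pads) lies 19 mm behind it; z points along the fingers, y is the direction in which the jaws open and shut (so a half turn about z gives the same grasp; the last joint's range is limited). The gripper opens to 92 mm and grips with 3 to 60 N. Pads are 19 mm wide; open, the fingers measure 130 mm over their backs; the gripper's body (75 mm by 190 mm) begins 47 mm behind the grasp point.
Start: joints at [1.153, 0.342, 1.524, -0, 1.275, -0.146], TCP at [0.141, 0.506, 0.227] pointing down, gripper open.
Joint ranges: [-2.53, 2.53], [-0.77, 2.02], [0.04, 2.7], [-1, 4.14], [0.28, 2.66], [-3.11, 3.11]. Speed limits (rad/s): [2.57, 2.57, 3.14, 3.14, 3.14, 3.14].

### API

Orientations are given as [roll, pitch, yaw] about the fixed x, y, z axes, in that order (R = Rz(yaw) Ry(pitch) Rx(roll)).
In Python, from cell import status, eyes, job gives the robot as it stands.
- The arm moves only by the tool jog_arm, never from a script. Its argument "series" is a list of rows, each a list of 3 entries, a list of its own where there are three numbers: the gripper command: -1 is shut, 1 is fully open, values between are in proportion, then the shift along the tool's x, y, z in m, then the turn, a rotation vector about the tool's x, y, z in rad. In form: [[grip, [x, y, z], [ax, ay, az]], ...]. A call has 1 to 12 rows; each row is the pose to reach, as a shift and turn from the pose commanded when the call began, along the tool's axes at that moment; what a row does not reach only later rows make up. A row lasts 1/12 s, in which the tool goes at most 41.7 mm and 7.16 degrees, less where a joint would pass 70% of its speed; a pose out of reach is approached as far as the arm can. A call with a gripper value outside its range is refused whole. The fingers move at their own pace and stop on an object; "squeeze" is the grip in N (left out, the last holds). Time passes only in rows, so rows that repeat a pose let the fingers close. It gives the time, the measured TCP pose, the force and the opening at its end, in the units of the state.
- status.observe(): the state, without advancing time (a new reading comes with each control period).
- eyes.read_camera(name): name is "side" or "top" or "wrist"; returns a dict with "img" (420x560x3 uint8, red, green, blue), "range_z" (420x560 float32, m along the optical axis (not along the pixel's ray), 0 where there is no reading), "camera_matrix" (3x3 intrinsics, pixels), "T" (4x4, takes a point from camera to world coordinates); the wrist camera has in their place "tool_from_camera" (4x4, takes a point from camera to tool coordinates, whose origin is the TCP and whose axes are the flange's). Camera axes: x right, y down, z forward; pixel columns grow to the right and rows downward; lengths in m; the calibration is good to about 2 mm. The wrist camera is an equidistant fisheye: a pixel r from the principal point sees the ray r / f radians off the axis. A picture is of the moment at which its call begins: read the wrist's pose just before it.
- job.hand_in(): hands the job in, once; it reports no verdict.
The state is a dict: "time": time; "qpos": joint angles; "qvel": joint speeds; "joint_efforts": joint torques, N m; "tool_pos": TCP position; "tool_rot": TCP orientation; "contact_force": force on the tool from outside, world axes, zero at the start; "torque": the same for the moment, N m; "opening": finger opening in m.
Only numpy, scipy, OpenCV 4.12 (cv2) and the standard library are available. Lean on these libraries where they do the work, as an engineer would, in place of code of your own. Each camera call takes 0.05 s, during which the arm holds its last target.

## Working session

There is one attempt and no reset: what is moved stays moved. The work goes in short steps, Python scripts to look and compute and a tool call to move; the robot and the scene stay as the last step left them, time stands still between calls to the robot, and variables do not carry over. Pictures are saved under pics/ and viewed, and the job is handed in when it is done.

Besides the shell and the picture viewer there is one more tool, called after "Request:" as a command line: name --argument value ..., lists and objects as JSON in quotes. jog_arm: Moves the arm, as the interface text tells. Its arguments: {"type":"object","properties":{"series":{"type":"array","items":{"type":"array"}},"squeeze":{"type":"number"}},"required":["series"]}

```bash
ls; mkdir -p pics; cat > h.py <<'E'
import numpy as np,cv2
from cell import status,eyes,job
def save(n,img,s=1.0):
    cv2.imwrite('pics/'+n+'.png',cv2.cvtColor(cv2.resize(img,None,fx=s,fy=s,interpolation=cv2.INTER_CUBIC),cv2.COLOR_RGB2BGR))
def cloud(d):
    z=d['range_z'];K=d['camera_matrix'];v,u=np.mgrid[:z.shape[0],:z.shape[1]]
    P=np.stack([(u-K[0,2])/K[0,0]*z,(v-K[1,2])/K[1,1]*z,z],-1)
    return P@d['T'][:3,:3].T+d['T'][:3,3]
E
python3 - <<'E'
from h import *
import pickle
print(status.observe())
for n in ('top','side'):
    d=eyes.read_camera(n);save(n+'0',d['img'],1.4);pickle.dump(d,open(n+'0.pkl','wb'));print(d['camera_matrix'],d['T'])
E
```

```text
pics
{'time': 0.0, 'qpos': array([ 1.15298246e+00,  3.42724823e-01,  1.52502863e+00, -3.48390889e-06,
        1.27535790e+00, -1.46003500e-01]), 'qvel': array([ 0.00071747, -0.00102006,  0.00015709,  0.00041137, -0.00073276,
       -0.00130992]), 'joint_efforts': array([-3.22674678e-04, -4.31245780e+01, -2.44219530e+01,  7.17312307e-02,
        5.60596841e-02, -1.43399507e-04]), 'tool_pos': array([0.14076696, 0.50536074, 0.2260398 ]), 'tool_rot': array([-3.14008963e+00, -2.17652551e-04,  2.86978314e+00]), 'contact_force': array([-0.08861631,  0.14852922, -0.59737587]), 'torque': array([ 0.02290485, -0.03377283,  0.00915038]), 'opening': 0.09202582634231089}
[[462.5754814    0.         279.73821769]
 [  0.         462.5754814  210.73121904]
 [  0.           0.           1.        ]] [[ 0.02306259 -0.99153796  0.12775205  0.38044955]
 [-0.9997147  -0.02207863  0.00911303 -0.00191192]
 [-0.00621533 -0.12792577 -0.99176427  1.14806275]
 [ 0.          0.          0.          1.        ]]
[[422.43268159   0.         269.6310147 ]
 [  0.         422.43268159 204.35299143]
 [  0.           0.           1.        ]] [[ 9.56332933e-01 -1.69764342e-01  2.37923073e-01  2.86237508e-01]
 [-2.92279011e-01 -5.56991282e-01  7.77389022e-01 -6.95696319e-01]
 [ 5.48141736e-04 -8.12982644e-01 -5.82287660e-01  6.02841700e-01]
 [ 0.00000000e+00  0.00000000e+00  0.00000000e+00  1.00000000e+00]]
```

View pics/top0.png

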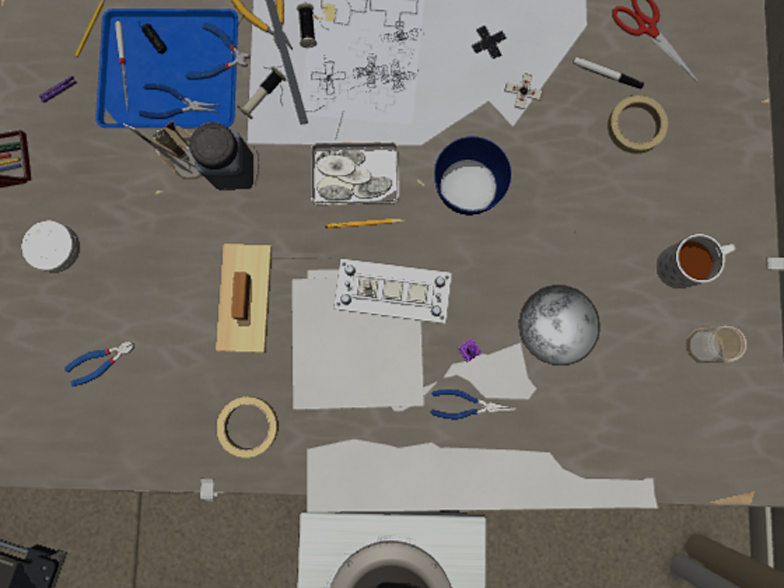

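View pics/side0.png

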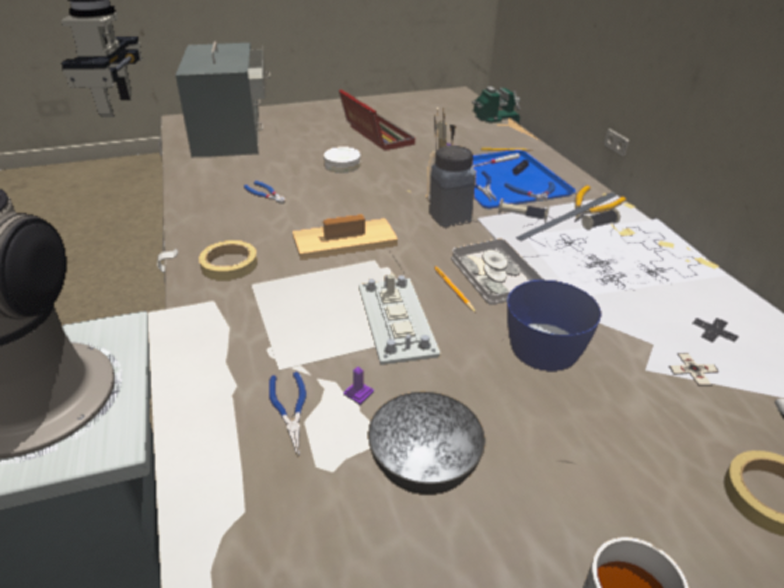

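Top view: the jig is at (392,291), with a stub on the casting in its left nest (368,287). Two flat castings sit at (393,290) and (417,293). A purple look-alike stands on the table at (470,350). The cover is at (243,298), the bowl at (559,325) and the blue beaker at (472,175). The cream casting in the left nest fits the description; the purple one is excluded. I'll confirm that in a crop and measure.

```bash
python3 - <<'E'
from h import *
import pickle
d=pickle.load(open('top0.pkl','rb'));s=pickle.load(open('side0.pkl','rb'))
a=cv2.resize(d['img'][180:260,225:345],None,fx=5,fy=5,interpolation=cv2.INTER_CUBIC)
b=cv2.resize(s['img'][180:300,240:330],None,fx=4,fy=4,interpolation=cv2.INTER_CUBIC)
save('cropt',a);save('crops',b)
for n,d in (('top',d),('side',s)):
    P=cloud(d);np.save(n+'P.npy',P)
    ok=d['range_z']>0
    def sel(x0,x1,y0,y1,z0,z1):
        return ok&(P[...,0]>x0)&(P[...,0]<x1)&(P[...,1]>y0)&(P[...,1]<y1)&(P[...,2]>z0)&(P[...,2]<z1)
    def rect(nm,m):
        if m.sum()<4: print(n,nm,m.sum());return
        q=P[m];r=cv2.minAreaRect(q[:,:2].astype(np.float32)*1000);print(n,nm,m.sum(),'c',np.round(r[0],1),'sz',np.round(r[1],1),'ang',round(r[2],1),'z',np.percentile(q[:,2],[5,50,95]).round(4),'mean',q.mean(0).round(4))
    # approx locations via pixel
    if n=='top':
        for nm,(u,v) in dict(jig=(392,315),rej=(368,287),p1=(393,290),p2=(417,293),cov=(232,320),rail=(241,296),bowl=(559,325),beak=(472,185),purple=(470,350),table=(300,240)).items():
            print(nm,P[int(v/1.4),int(u/1.4)].round(4))
    C=P[200,280]
E
```

```text
jig [0.4908 0.007  0.0169]
rej [0.5345 0.0509 0.0522]
p1 [0.5346 0.008  0.023 ]
p2 [ 0.5305 -0.0338  0.0235]
cov [0.4771 0.2893 0.0173]
rail [0.5151 0.2656 0.0529]
bowl [ 0.4815 -0.2883  0.0019]
beak [ 0.7314 -0.1319  0.01  ]
purple [ 0.4312 -0.1248  0.0494]
table [0.6259 0.1773 0.0008]
```

View pics/cropt.png

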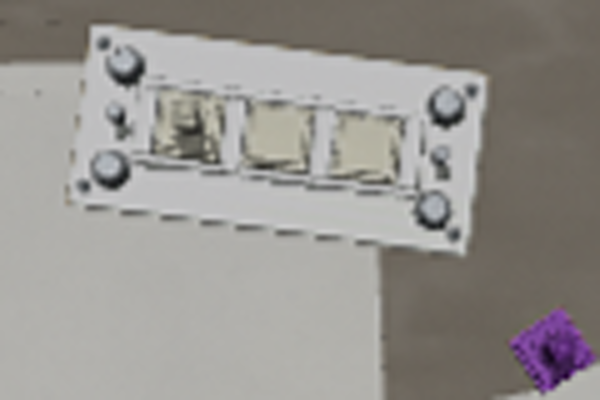

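View pics/crops.png

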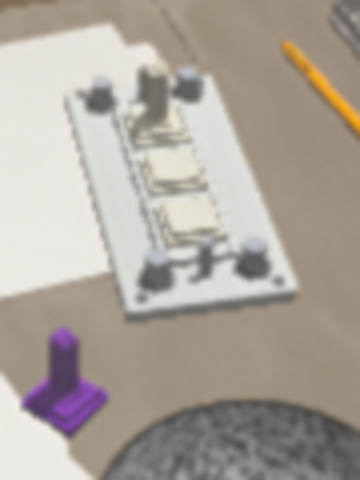

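The crops confirm it: the casting at top-crop (188,128) is the only jig casting with a standing stub. The purple one at (555,350) is on the table and not part of the job. Next I'll get the poses.

```bash
cat >> h.py <<'E'
def sel(P,x0,x1,y0,y1,z0,z1):
    return P[(P[...,0]>x0)&(P[...,0]<x1)&(P[...,1]>y0)&(P[...,1]<y1)&(P[...,2]>z0)&(P[...,2]<z1)]
def rect(nm,q):
    if len(q)<4: print(nm,len(q));return
    r=cv2.minAreaRect(q[:,:2].astype(np.float32)*1000);print(nm,len(q),'c',np.round(r[0],1),'sz',np.round(r[1],1),'ang',round(r[2],1),'z',np.percentile(q[:,2],[5,50,95]).round(4),'mean',q.mean(0).round(4))
E
python3 - <<'E'
from h import *
for n in ('top','side'):
    P=np.load(n+'P.npy');print(n)
    rect('jigplate',sel(P,.44,.62,-.12,.14,.009,.02))
    rect('stub',sel(P,.50,.57,.02,.08,.038,.06))
    rect('stubmid',sel(P,.50,.57,.02,.08,.028,.06))
    rect('plungers',sel(P,.44,.62,-.12,-.055,.028,.034))
    rect('plungers+',sel(P,.44,.62,.065,.14,.028,.034))
    rect('pin-',sel(P,.44,.62,-.12,-.055,.035,.04))
    rect('pin+',sel(P,.44,.62,.065,.14,.035,.04))
    rect('cover',sel(P,.40,.65,.2,.34,.013,.024))
    rect('rail',sel(P,.40,.65,.2,.34,.045,.065))
    rect('bowlrim',sel(P,.38,.58,-.40,-.20,.058,.08))
    rect('beaker',sel(P,.60,.85,-.25,-.05,.078,.11))
    rect('purple',sel(P,.38,.48,-.17,-.08,.035,.06))
E
```

```text
top
jigplate 2222 c [528.5  10. ] sz [176.1 256.7] ang 0.4 z [0.0109 0.0147 0.0191] mean [0.5338 0.0081 0.0148]
stub 12 c [537.4  52.4] sz [12.4  7.5] ang 66.3 z [0.0423 0.0565 0.0599] mean [0.5365 0.0513 0.0537]
stubmid 41 c [542.1  56.1] sz [70.6 26.4] ang 52.6 z [0.0282 0.03   0.0597] mean [0.5377 0.0519 0.0369]
plungers 39 c [526.9 -71.4] sz [10.1 62.5] ang 82.6 z [0.0282 0.031  0.0338] mean [ 0.5283 -0.0711  0.0311]
plungers+ 39 c [543.3  87.7] sz [10.7 62.3] ang 83.6 z [0.0285 0.0306 0.0327] mean [0.542  0.0878 0.0306]
pin- 8 c [528.7 -72.2] sz [56.3  4.9] ang 0.7 z [0.0353 0.0365 0.0384] mean [ 0.5239 -0.0725  0.0367]
pin+ 7 c [552.8  84.1] sz [ 4.5 25.4] ang 80.6 z [0.0356 0.0382 0.0397] mean [0.5459 0.0859 0.0379]
cover 2225 c [517.3 270.6] sz [ 85.9 190.5] ang 89.4 z [0.0147 0.0182 0.0218] mean [0.5153 0.2693 0.0182]
rail 328 c [516.7 270.5] sz [23.2 79.5] ang 89.9 z [0.0481 0.0536 0.0574] mean [0.5165 0.2693 0.0534]
bowlrim 358 c [ 477.6 -272.4] sz [134.2 135.9] ang 1.8 z [0.0588 0.0647 0.0689] mean [ 0.4803 -0.2837  0.0643]
beaker 330 c [ 729. -123.] sz [131.8 128.2] ang 
[... 738 characters left out ...]
] ang 6.1 z [0.0362 0.037  0.0376] mean [ 0.5227 -0.0734  0.0369]
pin+ 4 c [539.1  86.6] sz [8.7 2.1] ang 56.6 z [0.0356 0.0359 0.0366] mean [0.5396 0.0867 0.036 ]
cover 960 c [513.4 269.5] sz [ 89.4 190. ] ang 89.5 z [0.0145 0.0167 0.0197] mean [0.5092 0.2595 0.0169]
rail 180 c [512.8 267.1] sz [78.9 25.2] ang 1.5 z [0.0458 0.0518 0.0541] mean [0.5117 0.2649 0.051 ]
bowlrim 755 c [ 473.8 -273.7] sz [136.5 136.1] ang 85.1 z [0.0586 0.063  0.0653] mean [ 0.4752 -0.2729  0.0625]
beaker 549 c [ 724.9 -124.5] sz [132.4 131.3] ang 16.2 z [0.0786 0.0831 0.0864] mean [ 0.726  -0.1246  0.0828]
purple 61 c [ 430.9 -131.3] sz [11.8 10.8] ang 36.7 z [0.0353 0.0444 0.0487] mean [ 0.4303 -0.1331  0.0432]
```

```bash
cat >> h.py <<'E'
from scipy.spatial.transform import Rotation as Ro
def go(x,y,z,yaw,cmd=None):
    """shift/turn in tool axes from present (or given cmd (pos,rpy)) to a straight-down pose"""
    s=status.observe();p,r=(s['tool_pos'],s['tool_rot']) if cmd is None else cmd
    R=Ro.from_euler('xyz',r);T=Ro.from_euler('xyz',[np.pi,0,yaw])
    print('t',round(s['time'],2),'shift',R.inv().apply(np.array([x,y,z])-p).round(4),'turn',(R.inv()*T).as_rotvec().round(4))
def st():
    s=status.observe();print({k:np.round(s[k],4) for k in('time','qpos','tool_pos','tool_rot','contact_force','torque','opening')})
E
python3 - <<'E'
from h import *
go(.50,.05,.22,1.468)
d=eyes.read_camera('wrist');print(d['camera_matrix'],d['tool_from_camera']);print({k:np.shape(v) for k,v in d.items()})
E
```

```text
t 0.1 shift [-0.4683 -0.3422  0.0065] turn [-1.3000e-03  7.0000e-04  1.4018e+00]
[[325.1922621    0.         282.61207925]
 [  0.         325.1922621  207.9733706 ]
 [  0.           0.           1.        ]] [[ 1.20440025e-03 -9.55077590e-01 -2.96353416e-01  8.00904068e-02]
 [ 9.99999067e-01  9.59162309e-04  9.72908293e-04  5.30839859e-04]
 [-6.44951881e-04 -2.96354311e-01  9.55077853e-01 -1.58070705e-01]
 [ 0.00000000e+00  0.00000000e+00  0.00000000e+00  1.00000000e+00]]
{'img': (420, 560, 3), 'range_z': (420, 560), 'camera_matrix': (3, 3), 'tool_from_camera': (4, 4)}
```

Request:
jog_arm --series '[[0.0, [-0.038, -0.028, 0], [0, 0, 0.115]], [0.0, [-0.075, -0.055, 0], [0, 0, 0.23]], [0.0, [-0.11, -0.08, 0], [0, 0, 0.345]], [0.0, [-0.145, -0.105, 0], [0, 0, 0.46]], [0.0, [-0.18, -0.13, 0], [0, 0, 0.575]], [0.0, [-0.215, -0.155, 0], [0, 0, 0.69]], [0.0, [-0.25, -0.18, 0], [0, 0, 0.805]], [0.0, [-0.285, -0.205, 0], [0, 0, 0.92]], [0.0, [-0.32, -0.23, 0], [0, 0, 1.035]], [0.0, [-0.355, -0.255, 0], [0, 0, 1.15]], [0.0, [-0.39, -0.28, 0], [0, 0, 1.265]], [0.0, [-0.42, -0.305, 0], [0, 0, 1.38]]]'

```text
time: 1.15
tool_pos: [0.4533, 0.1127, 0.2267]
tool_rot: [3.141, -0.0, 1.484]
contact_force: [1.4, 1.0, -0.3]
opening: 0.0456
```

```bash
cat >> h.py <<'E'
def wcloud(n=None):
    s=status.observe();d=eyes.read_camera('wrist')
    K=d['camera_matrix'];z=d['range_z'];v,u=np.mgrid[:420,:560].astype(float)
    dx=(u-K[0,2])/K[0,0];dy=(v-K[1,2])/K[1,1];th=np.hypot(dx,dy);k=np.where(th>1e-6,np.tan(th)/np.maximum(th,1e-6),1)
    P=np.stack([dx*k*z,dy*k*z,z],-1);T=d['tool_from_camera']
    P=P@T[:3,:3].T+T[:3,3]
    W=Ro.from_euler('xyz',s['tool_rot']).apply(P.reshape(-1,3)).reshape(P.shape)+s['tool_pos']
    W[z<=0]=np.nan
    if n: save(n,d['img'],1.4)
    return W,d['img'],s,d
def w2pix(s,d,X):
    T=d['tool_from_camera'];K=d['camera_matrix']
    p=Ro.from_euler('xyz',s['tool_rot']).inv().apply(np.asarray(X)-s['tool_pos'])
    p=(p-T[:3,3])@T[:3,:3]
    r=np.hypot(p[...,0],p[...,1]);th=np.arctan2(r,p[...,2]);k=np.where(r>0,th/r,0)
    return np.stack([p[...,0]*k*K[0,0]+K[0,2],p[...,1]*k*K[1,1]+K[1,2]],-1)
E
python3 - <<'E'
from h import *
st();W,img,s,d=wcloud('w1');import pickle;pickle.dump((W,img,s,d),open('w1.pkl','wb'))
go(.53,.04,.2,1.468)
E
```

```text
{'time': np.float64(1.15), 'qpos': array([7.9300e-02, 2.3600e-01, 1.6744e+00, 3.0000e-04, 1.2309e+00,
       1.6610e-01]), 'tool_pos': array([0.4533, 0.1127, 0.2267]), 'tool_rot': array([ 3.1414e+00, -3.0000e-04,  1.4839e+00]), 'contact_force': array([ 1.3922,  1.0479, -0.294 ]), 'torque': array([-0.0898, -0.0016,  0.0114]), 'opening': np.float64(0.0456)}
t 1.2 shift [-0.0597  0.0784  0.0271] turn [0.0037 0.0031 0.0049]
```

View pics/w1.png

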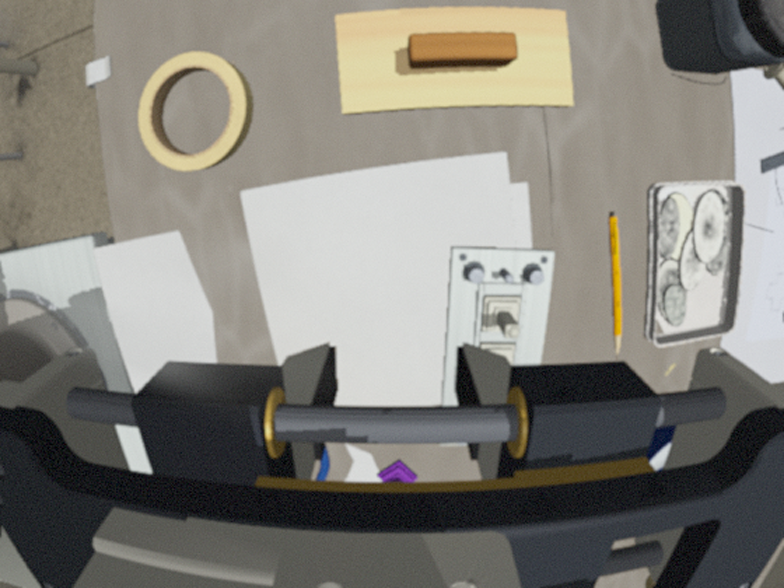

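```bash
python3 - <<'E'
from h import *
go(.53,-.09,.18,1.468)
E
```

```text
t 1.2 shift [-0.189   0.0911  0.0475] turn [0.0037 0.0031 0.0049]
```

Request:
jog_arm --series '[[0.0, [-0.036, 0.017, 0.01], [0, 0, 0]], [0.0, [-0.072, 0.034, 0.02], [0, 0, 0]], [0.0, [-0.108, 0.052, 0.028], [0, 0, 0]], [0.0, [-0.144, 0.07, 0.037], [0, 0, 0]], [0.0, [-0.18, 0.087, 0.045], [0, 0, 0]], [0.0, [-0.189, 0.091, 0.047], [0, 0, 0]], [0.0, [-0.189, 0.091, 0.047], [0, 0, 0]], [0.0, [-0.189, 0.091, 0.047], [0, 0, 0]]]'

```text
time: 1.87
tool_pos: [0.5273, -0.0808, 0.1793]
tool_rot: [-3.14, -0.001, 1.489]
contact_force: [0.4, 1.2, -0.2]
opening: 0.0461
```

```bash
python3 - <<'E'
from h import *
st();W,img,s,d=wcloud('w2');import pickle;pickle.dump((W,img,s,d),open('w2.pkl','wb'))
P=W
rect('jigplate',sel(P,.44,.62,-.12,.14,.009,.018))
rect('stub',sel(P,.50,.57,.02,.08,.038,.07))
rect('plungers',sel(P,.44,.62,-.12,-.055,.028,.034))
rect('plungers+',sel(P,.44,.62,.065,.14,.028,.034))
rect('pin-',sel(P,.50,.55,-.12,-.055,.025,.042))
rect('pin+',sel(P,.52,.555,.065,.14,.025,.042))
E
```

```text
{'time': np.float64(1.8667), 'qpos': array([-2.9610e-01,  4.0070e-01,  1.5731e+00,  7.0000e-04,  1.1694e+00,
       -2.1430e-01]), 'tool_pos': array([ 0.5273, -0.0808,  0.1793]), 'tool_rot': array([-3.1402e+00, -9.0000e-04,  1.4888e+00]), 'contact_force': array([ 0.4441,  1.1941, -0.2335]), 'torque': array([-0.127 ,  0.0849,  0.0238]), 'opening': np.float64(0.0461)}
jigplate 11256 c [516.6  -8.2] sz [239.5 127.3] ang 83.3 z [0.0128 0.0142 0.0165] mean [0.5351 0.0093 0.0143]
stub 226 c [539.9  52. ] sz [11.3 11. ] ang 83.9 z [0.0425 0.0621 0.0652] mean [0.5397 0.051  0.0597]
plungers 283 c [527.  -70.6] sz [12.6 64.2] ang 84.2 z [0.0296 0.0312 0.0325] mean [ 0.5266 -0.0701  0.0312]
plungers+ 294 c [543.6  88.4] sz [12.6 63.5] ang 83.4 z [0.0294 0.0311 0.0326] mean [0.5435 0.0881 0.0311]
pin- 190 c [525.1 -69.7] sz [12.5 50.4] ang 85.7 z [0.0274 0.0314 0.0386] mean [ 0.5204 -0.069   0.0325]
pin+ 136 c [531.8  79.7] sz [29.5 28.1] ang 80.5 z [0.026  0.0323 0.0384] mean [0.535  0.0874 0.0332]
```

View pics/w2.png

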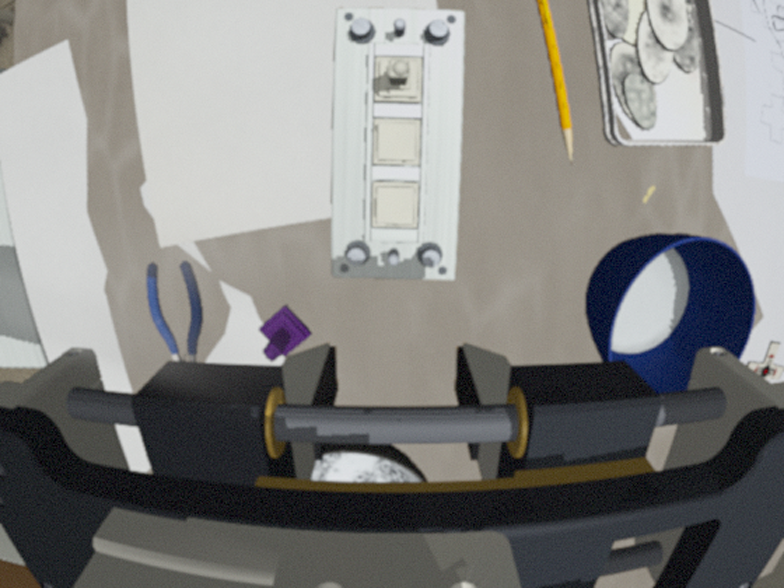

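```bash
python3 - <<'E'
from h import *
go(.5398,.0523,.10,1.467);st()
W,img,s,d=wcloud();P=W
rect('plungers',sel(P,.44,.62,-.12,-.055,.028,.034))
rect('plungers+',sel(P,.44,.62,.065,.14,.028,.034))
E
```

```text
t 1.92 shift [0.1328 0.0019 0.0798] turn [-0.0008 -0.0008  0.0232]
{'time': np.float64(1.9167), 'qpos': array([-2.9470e-01,  3.9980e-01,  1.5735e+00,  6.0000e-04,  1.1693e+00,
       -2.1430e-01]), 'tool_pos': array([ 0.5273, -0.08  ,  0.1797]), 'tool_rot': array([-3.1408e+00, -8.0000e-04,  1.4902e+00]), 'contact_force': array([-0.4144,  0.6199,  0.1441]), 'torque': array([-0.0916,  0.0665, -0.0485]), 'opening': np.float64(0.0457)}
plungers 289 c [526.9 -70.5] sz [12.7 64.1] ang 83.9 z [0.0294 0.0312 0.0323] mean [ 0.5267 -0.0702  0.0311]
plungers+ 300 c [542.4  79.4] sz [30.7 64. ] ang 82.9 z [0.0288 0.0309 0.0325] mean [0.5431 0.0881 0.0309]
```

Request:
jog_arm --series '[[0.0, [0.035, 0, 0.0], [0, 0, 0]], [0.0, [0.07, 0.001, 0.02], [0, 0, 0]], [0.0, [0.105, 0.001, 0.05], [0, 0, 0.01]], [0.0, [0.132, 0.002, 0.08], [0, 0, 0.023]], [0.0, [0.132, 0.002, 0.08], [0, 0, 0.023]], [0.0, [0.132, 0.002, 0.08], [0, 0, 0.023]], [0.0, [0.132, 0.002, 0.08], [0, 0, 0.023]]]'

```text
time: 2.55
tool_pos: [0.5406, 0.0512, 0.1007]
tool_rot: [3.14, 0.0, 1.469]
contact_force: [0.9, -0.1, 1.3]
opening: 0.0454
```

```bash
python3 - <<'E'
from h import *
W,img,s,d=wcloud('w3');P=W
rect('stub',sel(P,.50,.57,.02,.08,.045,.07))
rect('plungers+',sel(P,.44,.62,.065,.14,.028,.034))
st();go(.5398,.0523,.032,1.467)
E
```

```text
stub 433 c [540.   53.8] sz [11.9 12.1] ang 84.4 z [0.0473 0.0615 0.0649] mean [0.5401 0.0558 0.0596]
plungers+ 506 c [544.1  88.8] sz [12.9 64. ] ang 83.8 z [0.0297 0.031  0.0322] mean [0.5446 0.089  0.031 ]
{'time': np.float64(2.6), 'qpos': array([-4.8100e-02,  5.0500e-01,  1.6447e+00, -2.0000e-04,  9.8930e-01,
        5.4900e-02]), 'tool_pos': array([0.5411, 0.0504, 0.1012]), 'tool_rot': array([3.1391, 0.    , 1.4679]), 'contact_force': array([ 0.1018, -0.6313,  1.0217]), 'torque': array([-0.0944,  0.0841, -0.0072]), 'opening': np.float64(0.0457)}
t 2.6 shift [ 0.0017 -0.0016  0.0692] turn [0.0025 0.     0.0009]
```

View pics/w3.png

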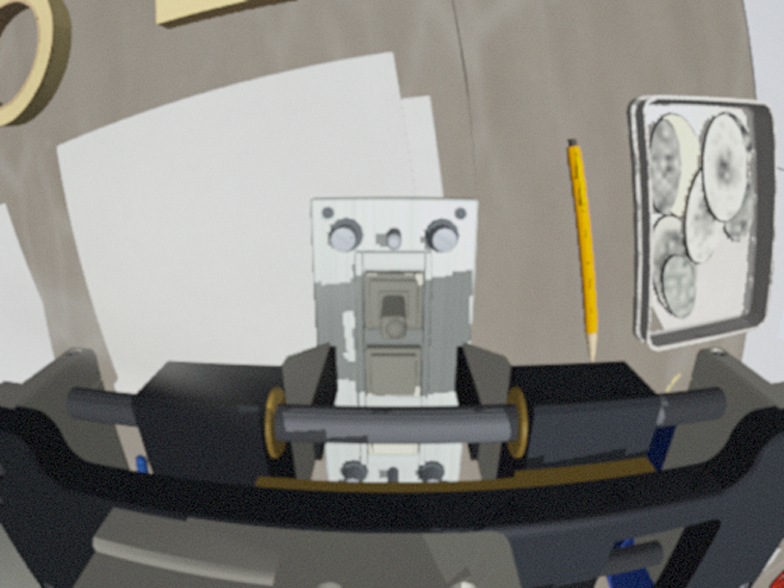

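The stub at (394,310) lies centred between the fingertips (333 and 460), so I'll descend and close on it.

Request:
jog_arm --series '[[0.0, [0.002, 0, 0.02], [0, 0, 0]], [0.0, [0.002, 0, 0.04], [0, 0, 0]], [0.0, [0.002, 0, 0.06], [0, 0, 0]], [0.0, [0.002, 0, 0.069], [0, 0, 0]], [0.0, [0.002, 0, 0.069], [0, 0, 0]], [-1, [0.002, 0, 0.069], [0, 0, 0]], [-1, [0.002, 0, 0.069], [0, 0, 0]], [-1, [0.002, 0, 0.069], [0, 0, 0]], [-1, [0.002, 0, 0.069], [0, 0, 0]], [-1, [0.002, 0, 0.069], [0, 0, 0]], [-1, [0.002, 0, 0.069], [0, 0, 0]]]' --squeeze 20

```text
time: 3.52
tool_pos: [0.5404, 0.0524, 0.0311]
tool_rot: [-3.141, -0.0, 1.467]
contact_force: [0.7, -0.9, 7.9]
opening: 0.012
```

```bash
python3 - <<'E'
from h import *
st()
E
```

```text
{'time': np.float64(3.5167), 'qpos': array([-4.4600e-02,  6.0560e-01,  1.7035e+00,  2.0000e-04,  8.3290e-01,
        5.9200e-02]), 'tool_pos': array([0.5404, 0.0524, 0.0311]), 'tool_rot': array([-3.1412e+00, -1.0000e-04,  1.4669e+00]), 'contact_force': array([ 0.7412, -0.8782,  7.9377]), 'torque': array([-0.2405, -0.2857, -0.0444]), 'opening': np.float64(0.012)}
```

Request:
jog_arm --series '[[-1, [0, 0, -0.015], [0, 0, 0]], [-1, [0, 0, -0.035], [0, 0, 0]], [-1, [0, 0, -0.065], [0, 0, 0]], [-1, [0, 0, -0.1], [0, 0, 0]], [-1, [0, 0, -0.13], [0, 0, 0]], [-1, [0, 0, -0.13], [0, 0, 0]]]'

```text
time: 4.02
tool_pos: [0.5439, 0.0523, 0.167]
tool_rot: [3.13, -0.001, 1.467]
contact_force: [1.2, 0.1, 0.4]
opening: 0.0117
```

```bash
python3 - <<'E'
from h import *
st();W,img,s,d=wcloud('w4');go(.478,-.272,.165,1.467)
E
```

```text
{'time': np.float64(4.0167), 'qpos': array([-4.4500e-02,  4.2860e-01,  1.5652e+00,  2.0000e-04,  1.1365e+00,
        5.9200e-02]), 'tool_pos': array([0.5439, 0.0523, 0.167 ]), 'tool_rot': array([ 3.1303e+00, -8.0000e-04,  1.4670e+00]), 'contact_force': array([1.2434, 0.1191, 0.3891]), 'torque': array([-0.0827, -0.0073, -0.0253]), 'opening': np.float64(0.0117)}
t 4.07 shift [-0.3293 -0.0306 -0.0013] turn [ 0.0073 -0.0005  0.    ]
```

View pics/w4.png

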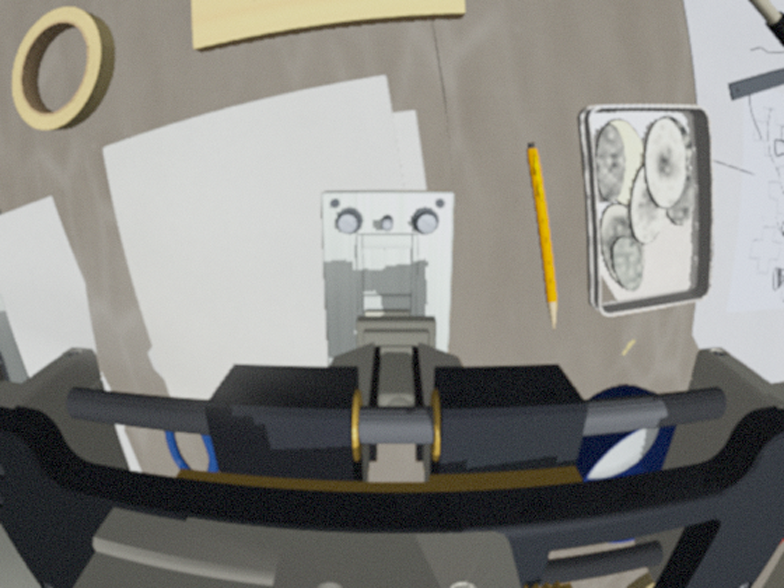

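Request:
jog_arm --series '[[-1, [-0.038, -0.003, 0], [0, 0, 0]], [-1, [-0.076, -0.006, 0], [0, 0, 0]], [-1, [-0.114, -0.01, 0], [0, 0, 0]], [-1, [-0.152, -0.014, 0], [0, 0, 0]], [-1, [-0.19, -0.018, 0], [0, 0, 0]], [-1, [-0.228, -0.021, 0], [0, 0, 0]], [-1, [-0.266, -0.025, 0], [0, 0, 0]], [-1, [-0.304, -0.028, 0], [0, 0, 0]], [-1, [-0.329, -0.031, 0], [0, 0, 0]], [-1, [-0.329, -0.031, 0], [0, 0, 0]], [-1, [-0.329, -0.031, 0], [0, 0, 0]]]'

```text
time: 4.98
tool_pos: [0.4746, -0.2724, 0.1592]
tool_rot: [-3.139, -0.002, 1.464]
contact_force: [-0.7, 1.0, -0.6]
opening: 0.0119
```

```bash
python3 - <<'E'
from h import *
st();d=eyes.read_camera('side');save('s5',d['img'][150:400,200:450],3);go(.478,-.272,.04,1.467)
P=cloud(eyes.read_camera('top'));rect('rim',sel(P,.38,.58,-.40,-.20,.058,.08))
E
```

```text
{'time': np.float64(4.9833), 'qpos': array([-6.6140e-01,  4.4570e-01,  1.5609e+00,  3.0000e-04,  1.1378e+00,
       -5.5460e-01]), 'tool_pos': array([ 0.4746, -0.2724,  0.1592]), 'tool_rot': array([-3.1395e+00, -1.7000e-03,  1.4639e+00]), 'contact_force': array([-0.7042,  0.9686, -0.6476]), 'torque': array([-0.0845,  0.025 ,  0.0247]), 'opening': np.float64(0.0119)}
t 5.03 shift [-0.0006  0.0034  0.1194] turn [-0.0021 -0.0018 -0.0014]
rim 129 c [ 492.6 -234.5] sz [ 54.6 131.6] ang 67.4 z [0.06   0.0654 0.0692] mean [ 0.5016 -0.2322  0.065 ]
```

View pics/s5.png

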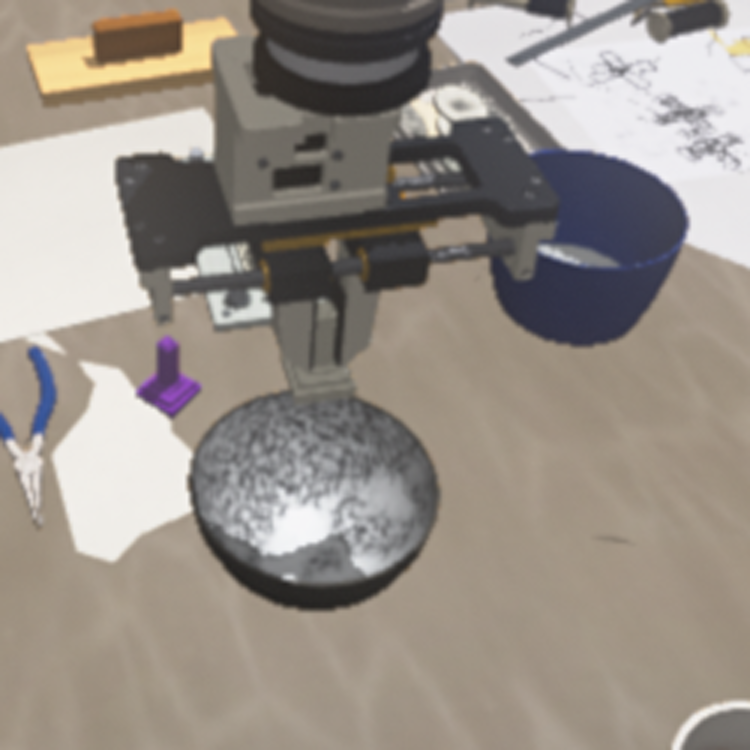

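Request:
jog_arm --series '[[-1, [0, 0.003, 0.03], [0, 0, 0]], [-1, [0, 0.003, 0.06], [0, 0, 0]], [-1, [0, 0.003, 0.09], [0, 0, 0]], [-1, [0, 0.003, 0.11], [0, 0, 0]], [-1, [0, 0.003, 0.12], [0, 0, 0]], [-1, [0, 0.003, 0.125], [0, 0, 0]], [-1, [0, 0.003, 0.128], [0, 0, 0]], [-1, [0, 0.003, 0.128], [0, 0, 0]]]'

```text
time: 5.75
tool_pos: [0.4792, -0.2718, 0.0331]
tool_rot: [3.141, 0.0, 1.468]
contact_force: [0.0, -0.9, 0.3]
opening: 0.0117
```

Request:
jog_arm --series '[[-1, [0, 0, 0.003], [0, 0, 0]], [-1, [0, 0, 0.006], [0, 0, 0]], [-1, [0, 0, 0.006], [0, 0, 0]], [-0.4, [0, 0, 0.006], [0, 0, 0]], [-0.4, [0, 0, 0.006], [0, 0, 0]], [-0.4, [0, 0, 0.006], [0, 0, 0]], [-0.4, [0, 0, -0.02], [0, 0, 0]], [-0.4, [0, 0, -0.06], [0, 0, 0]], [-0.4, [0, 0, -0.1], [0, 0, 0]], [-0.4, [0, 0, -0.14], [0, 0, 0]], [-0.4, [0, 0, -0.14], [0, 0, 0]]]'

```text
time: 6.67
tool_pos: [0.4819, -0.2745, 0.1811]
tool_rot: [3.129, 0.008, 1.467]
contact_force: [1.5, -1.5, 0.5]
opening: 0.0275
```

```bash
python3 - <<'E'
from h import *
st();d=eyes.read_camera('side');save('s6',d['img'][150:400,200:450],3)
go(.45,.05,.2,2.3)
E
```

```text
{'time': np.float64(6.6667), 'qpos': array([-6.5600e-01,  4.2700e-01,  1.5253e+00,  2.0000e-04,  1.1746e+00,
       -5.5210e-01]), 'tool_pos': array([ 0.4819, -0.2745,  0.1811]), 'tool_rot': array([3.129 , 0.0076, 1.4668]), 'contact_force': array([ 1.4608, -1.5   ,  0.5004]), 'torque': array([-0.0844,  0.0428, -0.0154]), 'opening': np.float64(0.0275)}
t 6.72 shift [ 0.3185 -0.0639 -0.0247] turn [ 0.0059  0.0084 -0.8332]
```

View pics/s6.png

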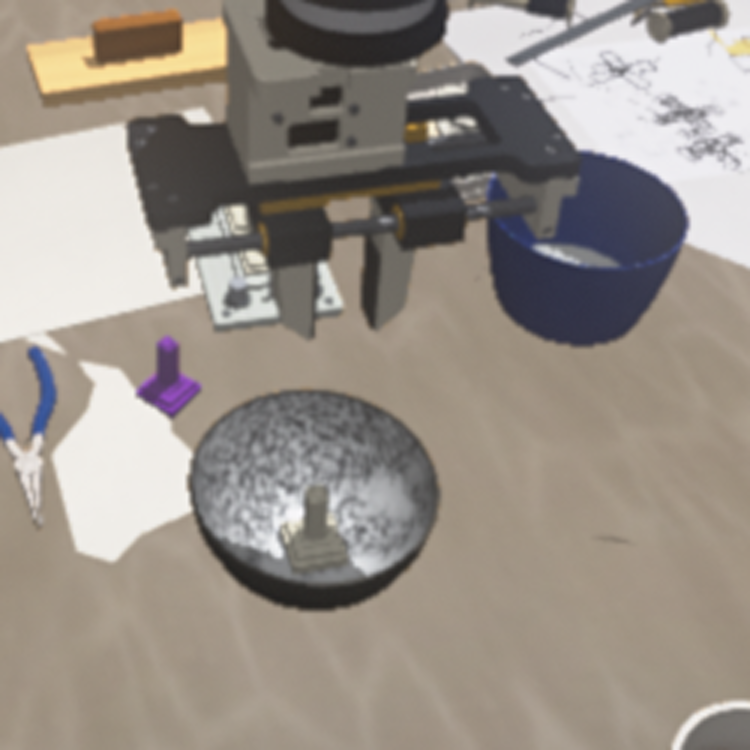

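The reject stands in the bowl at crop (315,530), upright. Next, the cover.

```bash
python3 - <<'E'
from h import *
go(.50,.09,.2,2.65)
E
```

```text
t 6.72 shift [ 0.3635 -0.0183 -0.0246] turn [ 0.0045  0.0096 -1.1832]
```

Request:
jog_arm --series '[[0, [0.03, -0.001, -0.02], [0, 0, -0.1]], [0, [0.06, -0.003, -0.024], [0, 0, -0.2]], [0, [0.09, -0.005, -0.024], [0, 0, -0.3]], [0, [0.12, -0.006, -0.024], [0, 0, -0.4]], [0, [0.15, -0.008, -0.024], [0, 0, -0.5]], [0, [0.18, -0.009, -0.024], [0, 0, -0.6]], [0, [0.21, -0.01, -0.024], [0, 0, -0.7]], [0, [0.24, -0.012, -0.024], [0, 0, -0.8]], [0, [0.27, -0.013, -0.024], [0, 0, -0.9]], [0, [0.3, -0.015, -0.024], [0, 0, -1.0]], [0, [0.33, -0.016, -0.024], [0, 0, -1.1]], [0, [0.36, -0.018, -0.024], [0, 0, -1.18]]]'

```text
time: 7.72
tool_pos: [0.4974, 0.0893, 0.1955]
tool_rot: [-3.141, -0.002, 2.652]
contact_force: [0.6, 1.0, -0.3]
opening: 0.0459
```

```bash
python3 - <<'E'
from h import *
st();go(.59,.27,.2,3.14)
E
```

```text
{'time': np.float64(7.7167), 'qpos': array([ 0.0259,  0.3356,  1.625 ,  0.    ,  1.1829, -1.055 ]), 'tool_pos': array([0.4974, 0.0893, 0.1955]), 'tool_rot': array([-3.1407e+00, -1.7000e-03,  2.6517e+00]), 'contact_force': array([ 0.5629,  1.0361, -0.3097]), 'torque': array([-0.0632, -0.0086, -0.0063]), 'opening': np.float64(0.0459)}
t 7.72 shift [ 0.0033  0.203  -0.0047] turn [-0.0005 -0.0019 -0.4883]
```

Request:
jog_arm --series '[[0, [0.0, 0.035, 0], [0, 0, -0.09]], [0, [0.001, 0.07, 0], [0, 0, -0.18]], [0, [0.002, 0.105, -0.002], [0, 0, -0.27]], [0, [0.003, 0.14, -0.003], [0, 0, -0.36]], [0, [0.003, 0.175, -0.005], [0, 0, -0.45]], [0, [0.003, 0.203, -0.005], [0, 0, -0.488]], [0, [0.003, 0.203, -0.005], [0, 0, -0.488]], [0, [0.003, 0.203, -0.005], [0, 0, -0.488]], [0, [0.003, 0.203, -0.005], [0, 0, -0.488]]]'

```text
time: 8.47
tool_pos: [0.5911, 0.2673, 0.2003]
tool_rot: [-3.14, -0.003, 3.134]
contact_force: [0.0, -0.2, -0.5]
opening: 0.046
```

```bash
python3 - <<'E'
from h import *
st();W,img,s,d=wcloud('w7');P=W
rect('cover',sel(P,.38,.65,.2,.34,.013,.024))
rect('rail',sel(P,.40,.65,.2,.34,.047,.065))
go(.515,.27,.10,3.14)
E
```

```text
{'time': np.float64(8.4667), 'qpos': array([ 3.0690e-01,  5.9410e-01,  1.1851e+00, -4.0000e-04,  1.3652e+00,
       -1.2566e+00]), 'tool_pos': array([0.5911, 0.2673, 0.2003]), 'tool_rot': array([-3.1404e+00, -2.5000e-03,  3.1343e+00]), 'contact_force': array([ 0.0211, -0.2167, -0.5257]), 'torque': array([ 0.0309,  0.0532, -0.0419]), 'opening': np.float64(0.046)}
cover 12123 c [516.5 272. ] sz [ 84.9 190.5] ang 89.1 z [0.0168 0.0181 0.0194] mean [0.5153 0.2718 0.0181]
rail 1974 c [516.9 272. ] sz [21.7 78.8] ang 89.5 z [0.0523 0.0539 0.0552] mean [0.5167 0.2719 0.0538]
t 8.52 shift [0.0761 0.0026 0.101 ] turn [-0.0009 -0.0018 -0.0064]
```

View pics/w7.png

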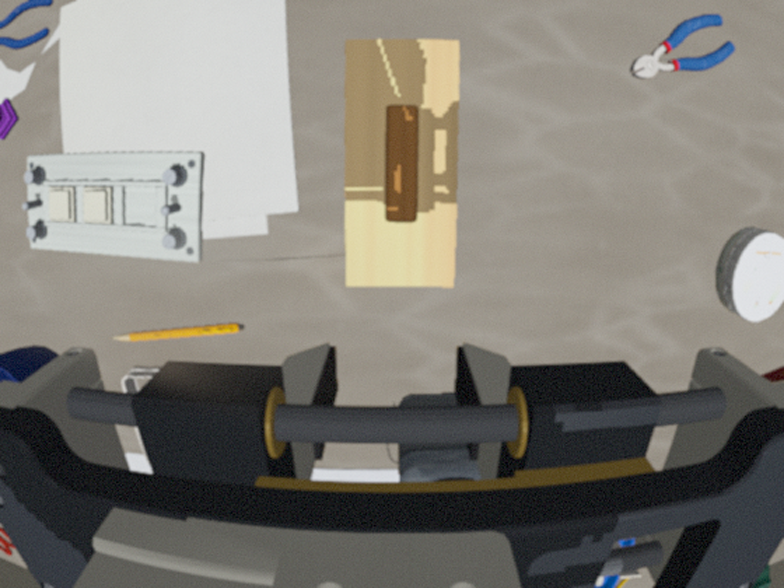

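```bash
cat >> h.py <<'E'
def axis(q):
    q=q[:,:2];c=np.median(q,0);q=q-q.mean(0)
    w,v=np.linalg.eigh(q.T@q);a=v[:,1];a=a*np.sign(a[np.argmax(abs(a))]);return np.degrees(np.arctan2(a[1],a[0]))
E
python3 - <<'E'
from h import *
st();W,img,s,d=wcloud();P=W
c=sel(P,.38,.65,.2,.34,.013,.024);r=sel(P,.40,.65,.2,.34,.047,.065)
print(axis(c),axis(r));rect('c',c);rect('r',r)
go(.5167,.272,.0225,np.pi+np.radians(-.7))
E
```

```text
{'time': np.float64(8.5167), 'qpos': array([ 3.0610e-01,  5.9310e-01,  1.1852e+00, -3.0000e-04,  1.3653e+00,
       -1.2566e+00]), 'tool_pos': array([0.5912, 0.2669, 0.2008]), 'tool_rot': array([-3.1407e+00, -1.8000e-03,  3.1336e+00]), 'contact_force': array([ 0.2359,  0.3634, -0.5436]), 'torque': array([0.0043, 0.0334, 0.0207]), 'opening': np.float64(0.046)}
-0.9130459139111082 -0.6135653157654501
c 12066 c [516.7 271.9] sz [ 85.2 189.8] ang 89.3 z [0.0168 0.0181 0.0194] mean [0.5156 0.2718 0.0181]
r 1986 c [517.2 272. ] sz [22.5 79.1] ang 89.5 z [0.0521 0.0539 0.0552] mean [0.5171 0.2717 0.0538]
t 8.57 shift [0.0745 0.0047 0.1789] turn [-0.0006 -0.0011  0.0039]
```

Request:
jog_arm --series '[[0, [0.035, 0.002, 0.02], [0, 0, 0.004]], [0, [0.065, 0.004, 0.04], [0, 0, 0.004]], [0, [0.074, 0.005, 0.07], [0, 0, 0.004]], [0, [0.074, 0.005, 0.1], [0, 0, 0.004]], [0, [0.074, 0.005, 0.12], [0, 0, 0.004]], [0, [0.074, 0.005, 0.14], [0, 0, 0.004]], [0, [0.074, 0.005, 0.14], [0, 0, 0.004]], [0, [0.074, 0.005, 0.14], [0, 0, 0.004]]]'

```text
time: 9.23
tool_pos: [0.5174, 0.2725, 0.0616]
tool_rot: [-3.141, -0.002, 3.129]
contact_force: [0.3, 0.1, 0.8]
opening: 0.0464
```

```bash
python3 - <<'E'
from h import *
st();W,img,s,d=wcloud('w8');go(.5167,.272,.0225,np.pi+np.radians(-.7))
E
```

```text
{'time': np.float64(9.2333), 'qpos': array([ 0.3537,  0.622 ,  1.5554,  0.    ,  0.966 , -1.205 ]), 'tool_pos': array([0.5174, 0.2725, 0.0616]), 'tool_rot': array([-3.1410e+00, -1.6000e-03,  3.1295e+00]), 'contact_force': array([0.3131, 0.0936, 0.786 ]), 'torque': array([0.0172, 0.0097, 0.041 ]), 'opening': np.float64(0.0464)}
t 9.28 shift [ 0.0017 -0.001   0.0403] turn [0.0003 0.0009 0.0003]
```

View pics/w8.png

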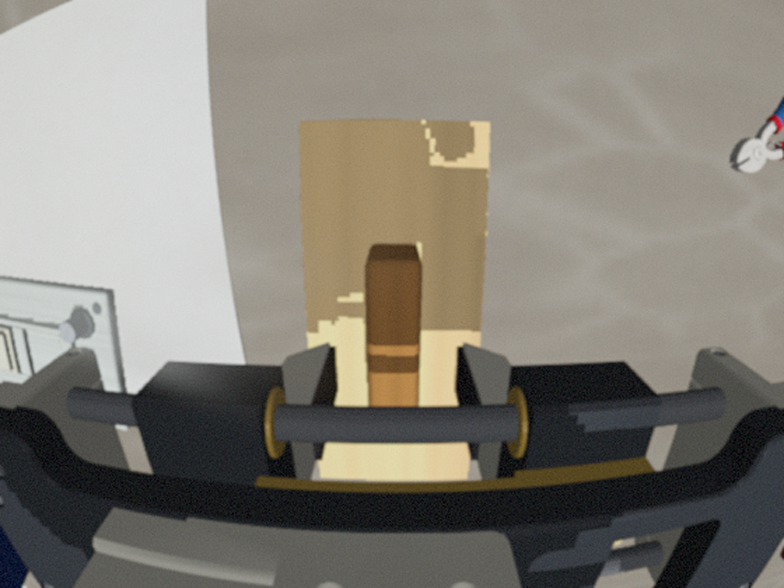

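The rail (366–421) is centred between the fingers (333–460), so I'll go down and grip it.

Request:
jog_arm --series '[[0, [0.001, -0.001, 0.015], [0, 0, 0]], [0, [0.001, -0.001, 0.03], [0, 0, 0]], [0, [0.001, -0.001, 0.038], [0, 0, 0]], [0, [0.001, -0.001, 0.039], [0, 0, 0]], [0, [0.001, -0.001, 0.039], [0, 0, 0]], [-1, [0.001, -0.001, 0.039], [0, 0, 0]], [-1, [0.001, -0.001, 0.039], [0, 0, 0]], [-1, [0.001, -0.001, 0.039], [0, 0, 0]], [-1, [0.001, -0.001, 0.039], [0, 0, 0]], [-1, [0.001, -0.001, 0.039], [0, 0, 0]]]' --squeeze 45

```text
time: 10.12
tool_pos: [0.5172, 0.2724, 0.0233]
tool_rot: [3.142, 0.001, 3.131]
contact_force: [-0.1, -2.6, 3.0]
opening: 0.0217
```

```bash
python3 - <<'E'
from h import *
st()
E
```

```text
{'time': np.float64(10.1167), 'qpos': array([ 3.5390e-01,  6.7360e-01,  1.5859e+00, -3.0000e-04,  8.8130e-01,
       -1.2060e+00]), 'tool_pos': array([0.5172, 0.2724, 0.0233]), 'tool_rot': array([3.1415e+00, 9.0000e-04, 3.1309e+00]), 'contact_force': array([-0.126 , -2.5595,  3.0035]), 'torque': array([-0.2606,  0.0573, -0.0624]), 'opening': np.float64(0.0217)}
```

Request:
jog_arm --series '[[-1, [0, 0, -0.01], [0, 0, 0]], [-1, [0, 0, -0.03], [0, 0, 0]], [-1, [0, 0, -0.06], [0, 0, 0]], [-1, [0, 0, -0.09], [0, 0, 0]], [-1, [0, 0, -0.12], [0, 0, 0]], [-1, [0, 0, -0.13], [0, 0, 0]], [-1, [0, 0, -0.13], [0, 0, 0]], [-1, [0, 0, -0.13], [0, 0, 0]]]'

```text
time: 10.78
tool_pos: [0.5164, 0.2724, 0.152]
tool_rot: [-3.141, -0.001, 3.131]
contact_force: [0.3, 0.2, -3.1]
opening: 0.0218
```

```bash
cat >> h.py <<'E'
def inhand(n=None):
    W,img,s,d=wcloud(n)
    T=Ro.from_euler('xyz',s['tool_rot']).inv().apply((W-s['tool_pos']).reshape(-1,3)).reshape(W.shape)
    return W,T,img,s,d
E
python3 - <<'E'
from h import *
st();W,T,img,s,d=inhand('w9')
for u,v in ((390,130),(393,260),(320,200)): print(T[int(v/1.4),int(u/1.4)])
go(.5353,.0089,.16,1.467)
E
```

```text
{'time': np.float64(10.7833), 'qpos': array([ 3.5410e-01,  5.1450e-01,  1.4647e+00,  1.0000e-04,  1.1630e+00,
       -1.2061e+00]), 'tool_pos': array([0.5164, 0.2724, 0.152 ]), 'tool_rot': array([-3.1414e+00, -6.0000e-04,  3.1309e+00]), 'contact_force': array([ 0.3224,  0.2154, -3.0893]), 'torque': array([-0.0112,  0.0312,  0.0244]), 'opening': np.float64(0.0218)}
[ 0.0890099  -0.00166833  0.00463109]
[ 0.04186919 -0.00068737  0.00429853]
[ 0.06417884 -0.02695152  0.00498361]
t 10.83 shift [-0.0223 -0.263  -0.0089] turn [-3.2000e-03 -1.4000e-03  1.6638e+00]
```

View pics/w9.png

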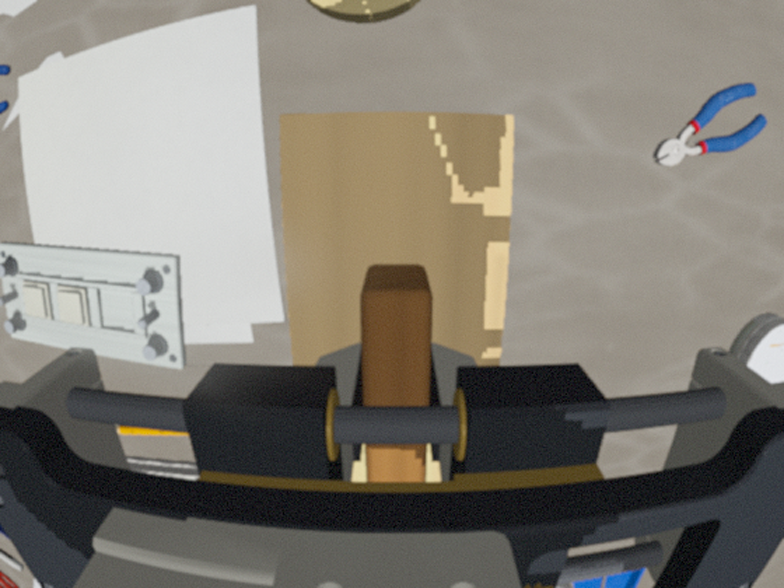

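```bash
cat >> h.py <<'E'
def cov_in_hand(T):
    q=sel(T,.03,.13,-.07,.07,-.002,.011)
    ys=[];xs=[]
    for x in np.arange(.052,.092,.002):
        r=q[abs(q[:,0]-x)<.002]
        if len(r)>5: ys.append((x,r[:,1].min(),r[:,1].max()))
    ys=np.array(ys);m=(ys[:,1]+ys[:,2])/2
    a,b=np.polyfit(ys[:,0],m,1)
    far=[q[abs(q[:,1]-y)<.002][:,0].max() for y in np.arange(-.03,.031,.005)]
    rr=sel(T,.02,.06,-.03,.03,-.04,-.028)
    print('width',np.median(ys[:,2]-ys[:,1]),'slope deg',np.degrees(a),'y at x=0',b,'y at far',np.median(m),'far x',np.median(far),'ctr x',np.median(far)-.095,'far slope',np.polyfit(np.arange(-.03,.031,.005),far,1)[0],'platez tilt',np.linalg.lstsq(np.c_[q[:,:2],np.ones(len(q))],q[:,2],rcond=None)[0])
    print('rail end x',rr[:,0].max()if len(rr) else 0,'rail y',(np.percentile(rr[:,1],[2,98])) if len(rr) else 0, 'rail z',np.median(rr[:,2]) if len(rr) else 0)
E
python3 - <<'E'
from h import *
for _ in range(2):
    W,T,img,s,d=inhand();cov_in_hand(T)
st()
E
```

```text
width 0.08410170567713718 slope deg 0.10488250709632686 y at x=0 0.0006016945723859226 y at far 0.0007412732776161356 far x 0.09535194409742169 ctr x 0.00035194409742168864 far slope 0.0004658358956445165 platez tilt [ 0.00378596 -0.00033181  0.00486248]
rail end x 0.041382384665484884 rail y [-0.00959353  0.01088042] rail z -0.030689901852800634
width 0.08412629201740365 slope deg -0.10900123183722457 y at x=0 0.0008522544684284262 y at far 0.000712648904741096 far x 0.0952743802507854 ctr x 0.0002743802507853971 far slope 0.0010191524936940422 platez tilt [ 0.00370445 -0.00050557  0.00485415]
rail end x 0.04129327220886766 rail y [-0.00964441  0.01090138] rail z -0.03067252714361667
{'time': np.float64(10.9333), 'qpos': array([ 3.5390e-01,  5.1680e-01,  1.4657e+00,  1.0000e-04,  1.1634e+00,
       -1.2060e+00]), 'tool_pos': array([0.5157, 0.272 , 0.1504]), 'tool_rot': array([-3.1402, -0.004 ,  3.1307]), 'contact_force': array([-0.3869, -0.0151, -1.5408]), 'torque': array([ 0.0591, -0.0016,  0.0116]), 'opening': np.float64(0.0219)}
```

```bash
python3 - <<'E'
from h import *
go(.5348,.0087,.13,1.467)
E
```

```text
t 10.93 shift [-0.0221 -0.2631  0.0207] turn [-0.0044 -0.0019  1.6637]
```

Request:
jog_arm --series '[[-1, [-0.001, -0.012, 0], [0, 0, 0.1]], [-1, [-0.003, -0.03, 0], [0, 0, 0.2]], [-1, [-0.004, -0.05, 0], [0, 0, 0.31]], [-1, [-0.006, -0.07, 0], [0, 0, 0.42]], [-1, [-0.007, -0.09, 0], [0, 0, 0.53]], [-1, [-0.009, -0.11, 0], [0, 0, 0.64]], [-1, [-0.01, -0.13, 0], [0, 0, 0.75]], [-1, [-0.012, -0.15, 0], [0, 0, 0.86]], [-1, [-0.014, -0.17, 0], [0, 0, 0.97]], [-1, [-0.016, -0.19, 0], [0, 0, 1.08]], [-1, [-0.018, -0.21, 0], [0, 0, 1.19]], [-1, [-0.02, -0.225, 0], [0, 0, 1.3]]]'

```text
time: 11.93
tool_pos: [0.5336, 0.0458, 0.151]
tool_rot: [-3.138, -0.001, 1.825]
contact_force: [-0.0, -0.5, -1.6]
opening: 0.0217
```

```bash
python3 - <<'E'
from h import *
st();go(.5348,.0087,.12,1.467)
E
```

```text
{'time': np.float64(11.9333), 'qpos': array([-5.7400e-02,  4.3520e-01,  1.6039e+00, -3.0000e-04,  1.1057e+00,
       -3.1120e-01]), 'tool_pos': array([0.5336, 0.0458, 0.151 ]), 'tool_rot': array([-3.1385e+00, -7.0000e-04,  1.8247e+00]), 'contact_force': array([-0.038 , -0.5286, -1.6399]), 'torque': array([-0.0689,  0.0557,  0.0094]), 'opening': np.float64(0.0217)}
t 11.93 shift [-0.0362 -0.0081  0.031 ] turn [-3.200e-03 -2.000e-04  3.577e-01]
```

Request:
jog_arm --series '[[-1, [-0.012, -0.003, 0.01], [0, 0, 0.1]], [-1, [-0.024, -0.006, 0.02], [0, 0, 0.2]], [-1, [-0.036, -0.008, 0.03], [0, 0, 0.3]], [-1, [-0.036, -0.008, 0.031], [0, 0, 0.358]], [-1, [-0.036, -0.008, 0.031], [0, 0, 0.358]], [-1, [-0.036, -0.008, 0.031], [0, 0, 0.358]], [-1, [-0.036, -0.008, 0.031], [0, 0, 0.358]], [-1, [-0.036, -0.008, 0.031], [0, 0, 0.358]]]'

```text
time: 12.6
tool_pos: [0.536, 0.0108, 0.1217]
tool_rot: [-3.142, -0.0, 1.475]
contact_force: [-0.0, 0.5, -3.2]
opening: 0.0216
```

```bash
python3 - <<'E'
from h import *
st();W,T,img,s,d=inhand('w10');cov_in_hand(T)
st();go(.5348,.0087,.062,1.467)
d=eyes.read_camera('side');save('s10',d['img'][150:300,200:350],4)
E
```

```text
{'time': np.float64(12.6), 'qpos': array([-1.2290e-01,  4.6880e-01,  1.6410e+00,  2.0000e-04,  1.0319e+00,
       -2.6800e-02]), 'tool_pos': array([0.536 , 0.0108, 0.1217]), 'tool_rot': array([-3.1416e+00, -1.0000e-04,  1.4747e+00]), 'contact_force': array([-0.0083,  0.5218, -3.1684]), 'torque': array([-0.0578,  0.0607, -0.0177]), 'opening': np.float64(0.0216)}
width 0.08407569893216395 slope deg 0.1737317698314927 y at x=0 2.1359441405897314e-05 y at far 0.0002515532058480381 far x 0.0961451993935545 ctr x 0.001145199393554494 far slope 0.0018227236241419986 platez tilt [ 0.00088281 -0.00294477  0.00508128]
rail end x 0.042038480181880014 rail y [-0.01024033  0.01033986] rail z -0.03054576792177206
{'time': np.float64(12.65), 'qpos': array([-1.2290e-01,  4.6860e-01,  1.6409e+00,  1.0000e-04,  1.0319e+00,
       -2.6600e-02]), 'tool_pos': array([0.536 , 0.0108, 0.1218]), 'tool_rot': array([ 3.1414e+00, -1.0000e-04,  1.4745e+00]), 'contact_force': array([-0.1658, -0.6512, -1.217 ]), 'torque': array([-0.1152,  0.0206,  0.0262]), 'opening': np.float64(0.0218)}
t 12.65 shift [-0.0022 -0.001   0.0598] turn [ 0.0002 -0.0001  0.0075]
```

View pics/s10.png

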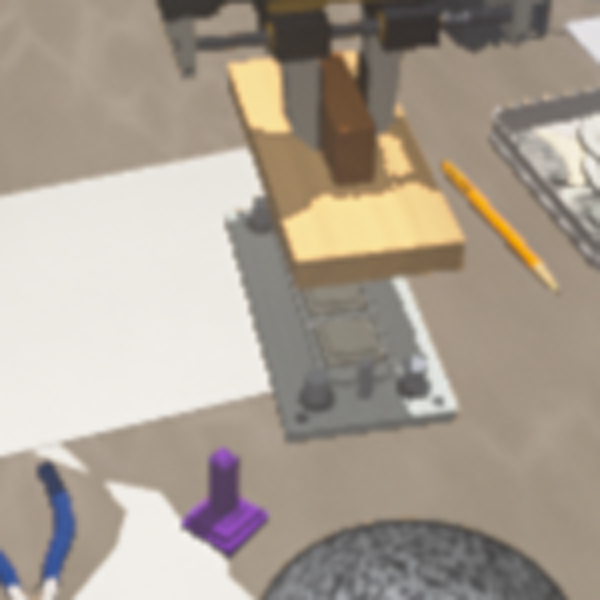

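View pics/w10.png

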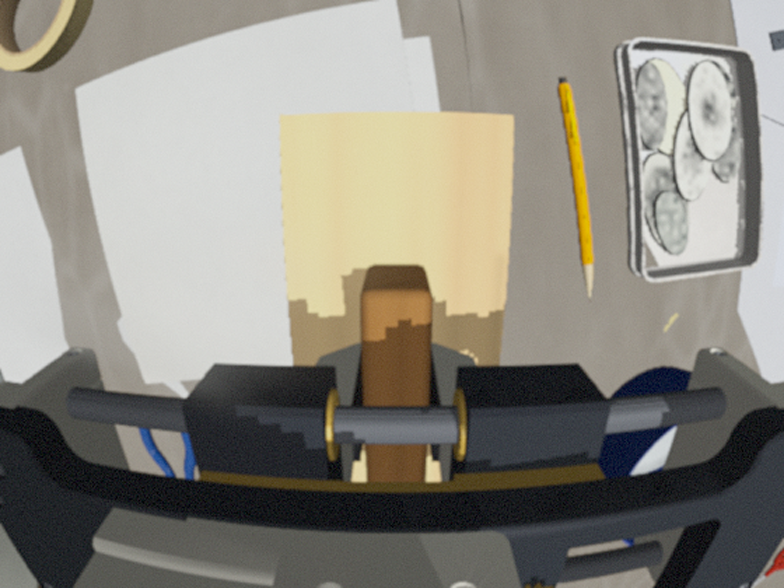

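```bash
python3 - <<'E'
from h import *
for _ in range(3):
    W,T,img,s,d=inhand();cov_in_hand(T);print(d['tool_from_camera'][:3,3],s['tool_pos'],s['tool_rot'])
E
```

```text
width 0.0842054086586766 slope deg 0.09713826771651872 y at x=0 0.0001128164967618867 y at far 0.00022440966633999193 far x 0.09609076069248654 ctr x 0.0010907606924865365 far slope 0.0006478551360734819 platez tilt [ 0.00078593 -0.00291946  0.00510448]
rail end x 0.04194895546066737 rail y [-0.01016354  0.01031409] rail z -0.03051665968300799
[ 0.08031394 -0.00026436 -0.15807009] [0.53603165 0.01079991 0.1218415 ] [ 3.14130582e+00 -1.05487295e-04  1.47418347e+00]
width 0.0839854310711862 slope deg 0.1254162676436274 y at x=0 7.569517350144977e-05 y at far 0.00019150464368390685 far x 0.09612208265552089 ctr x 0.001122082655520884 far slope 0.001462348259213858 platez tilt [ 0.00091508 -0.00286971  0.00508405]
rail end x 0.04211245645776174 rail y [-0.010178   0.0103193] rail z -0.030540438456581217
[ 0.08031387 -0.0002645  -0.15807011] [0.53605152 0.01074445 0.12188288] [ 3.14120619e+00 -1.09112200e-04  1.47392664e+00]
width 0.08424616238733348 slope deg 0.08530804196049237 y at x=0 8.764362588288304e-05 y at far 0.00016574207267675868 far x 0.09610224472120274 ctr x 0.0011022447212027386 far slope 0.0004862969381108587 platez tilt [ 0.00104348 -0.00291155  0.00507364]
rail end x 0.042097765939364644 rail y [-0.01015573  0.01030794] rail z -0.030535690859607296
[ 0.08031381 -0.00026463 -0.15807012] [0.53605502 0.01070506 0.12189543] [ 3.14117006e+00 -8.68086388e-05  1.47369109e+00]
```

```bash
python3 - <<'E'
from h import *
go(.5353,.0080,.067,1.468)
E
```

```text
t 12.85 shift [-0.0027 -0.0005  0.0549] turn [ 0.0004 -0.      0.0055]
```

Request:
jog_arm --series '[[-1, [-0.003, -0.0005, 0.02], [0, 0, 0.005]], [-1, [-0.003, -0.0005, 0.04], [0, 0, 0.005]], [-1, [-0.003, -0.0005, 0.05], [0, 0, 0.005]], [-1, [-0.003, -0.0005, 0.055], [0, 0, 0.005]], [-1, [-0.003, -0.0005, 0.055], [0, 0, 0.005]], [-1, [-0.003, -0.0005, 0.055], [0, 0, 0.005]], [-1, [-0.003, -0.0005, 0.055], [0, 0, 0.005]]]'

```text
time: 13.43
tool_pos: [0.5359, 0.0075, 0.0677]
tool_rot: [3.14, -0.0, 1.468]
contact_force: [0.1, 0.2, -2.6]
opening: 0.0216
```

```bash
python3 - <<'E'
from h import *
for _ in range(2):
    W,T,img,s,d=inhand('w11');cov_in_hand(T)
st();go(.5353,.0080,.0625,1.468)
d=eyes.read_camera('side');save('s11',d['img'][150:300,200:350],4)
E
```

```text
width 0.0839833823084052 slope deg 0.1710054147406342 y at x=0 1.3110155502101154e-05 y at far 0.00020633462859182342 far x 0.09617621335685476 ctr x 0.0011762133568547634 far slope 0.0006912772307522754 platez tilt [ 0.00046438 -0.00246237  0.00511129]
rail end x 0.04191010450241491 rail y [-0.01021629  0.01031388] rail z -0.030578797284484663
width 0.08423690754141062 slope deg 0.08988326423949183 y at x=0 6.854601795901256e-05 y at far 0.00015449512382233535 far x 0.09612158230452848 ctr x 0.0011215823045284817 far slope 0.0006320565920116011 platez tilt [ 0.0006954  -0.00274521  0.00509442]
rail end x 0.042192444728848824 rail y [-0.01021418  0.01027588] rail z -0.03054636185578367
{'time': np.float64(13.5333), 'qpos': array([-1.2920e-01,  5.4020e-01,  1.6975e+00,  1.0000e-04,  9.0210e-01,
       -2.6400e-02]), 'tool_pos': array([0.5358, 0.0075, 0.0676]), 'tool_rot': array([ 3.1398e+00, -1.0000e-04,  1.4679e+00]), 'contact_force': array([-0.2773,  0.6218, -1.9678]), 'torque': array([-0.101 ,  0.0779,  0.0177]), 'opening': np.float64(0.0218)}
t 13.53 shift [ 0.0005 -0.0006  0.0051] turn [ 0.0018 -0.0001 -0.0001]
```

View pics/s11.png

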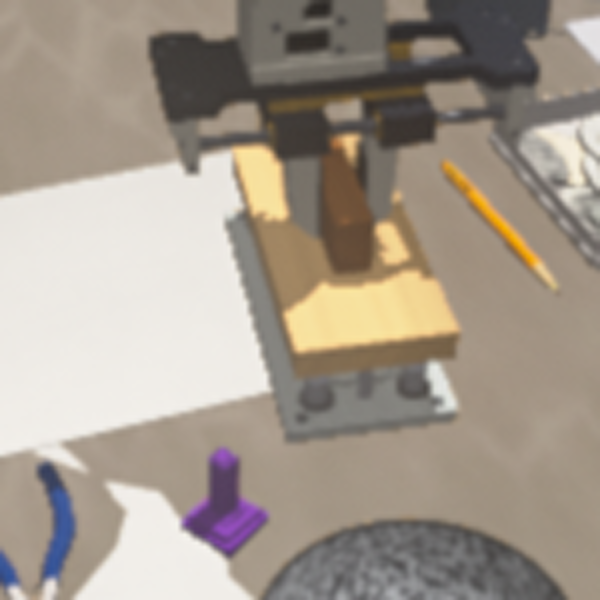

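Request:
jog_arm --series '[[-1, [0.0005, -0.0005, 0.003], [0, 0, 0]], [-1, [0.0005, -0.0005, 0.006], [0, 0, 0]], [-1, [0.0005, -0.0005, 0.008], [0, 0, 0]], [-1, [0.0005, -0.0005, 0.01], [0, 0, 0]], [-1, [0.0005, -0.0005, 0.0115], [0, 0, 0]], [-1, [0.0005, -0.0005, 0.0115], [0, 0, 0]]]'

```text
time: 14.08
tool_pos: [0.5345, 0.0081, 0.0547]
tool_rot: [-3.141, -0.0, 1.468]
contact_force: [0.3, 0.5, -3.0]
opening: 0.0219
```

```bash
python3 - <<'E'
from h import *
W,T,img,s,d=inhand('w12');cov_in_hand(T)
st();
q=sel(T,.03,.13,-.07,.07,-.002,.011)
d=eyes.read_camera('side');save('s12',d['img'][150:300,200:350],4)
E
```

```text
width 0.08411294647233235 slope deg 0.2279166323034085 y at x=0 -1.9211925145049235e-05 y at far 0.00025700082783521386 far x 0.09608344504172228 ctr x 0.0010834450417222807 far slope 0.0009084456923641873 platez tilt [ 0.00068322 -0.00261755  0.0051036 ]
rail end x 0.042098869098707206 rail y [-0.0101928   0.01032491] rail z -0.03051993992182368
{'time': np.float64(14.1333), 'qpos': array([-1.2830e-01,  5.5800e-01,  1.7095e+00,  1.0000e-04,  8.7450e-01,
       -2.5400e-02]), 'tool_pos': array([0.5346, 0.0081, 0.055 ]), 'tool_rot': array([-3.1412e+00, -1.0000e-04,  1.4678e+00]), 'contact_force': array([ 4.3460e-01, -1.5000e-03, -1.8688e+00]), 'torque': array([-0.0906,  0.1096,  0.0104]), 'opening': np.float64(0.0213)}
```

View pics/s12.png

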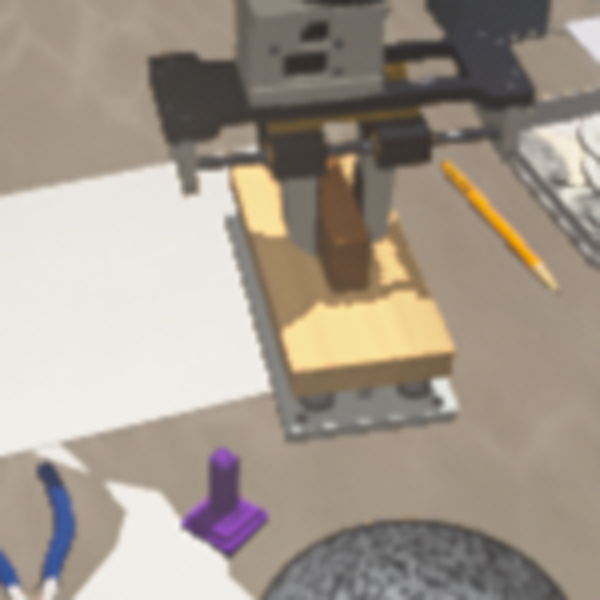

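At TCP z 0.055 there is no contact force. The underside is at about 32 mm, below the 38 mm pin tips, so the pins are in the holes. Pressing gradually now.

Request:
jog_arm --series '[[-1, [0, 0, 0.001], [0, 0, 0]], [-1, [0, 0, 0.002], [0, 0, 0]], [-1, [0, 0, 0.003], [0, 0, 0]], [-1, [0, 0, 0.004], [0, 0, 0]], [-1, [0, 0, 0.004], [0, 0, 0]], [-1, [0, 0, 0.004], [0, 0, 0]]]' --squeeze 60

```text
time: 14.68
tool_pos: [0.535, 0.008, 0.0518]
tool_rot: [3.141, -0.0, 1.468]
contact_force: [-1.7, -0.6, 6.0]
opening: 0.0217
```

Request:
jog_arm --series '[[-1, [0, 0, 0.001], [0, 0, 0]], [-1, [0, 0, 0.002], [0, 0, 0]], [-1, [0, 0, 0.002], [0, 0, 0]], [-1, [0, 0, 0.002], [0, 0, 0]]]'

```text
time: 15.02
tool_pos: [0.535, 0.008, 0.0501]
tool_rot: [3.141, -0.0, 1.468]
contact_force: [-2.4, 0.8, 8.7]
opening: 0.0217
```

```bash
python3 - <<'E'
from h import *
W,T,img,s,d=inhand();cov_in_hand(T);st()
q=sel(W,.49,.6,.06,.105,.03,.06);print(len(q),np.median(q[:,2]))
E
```

```text
width 0.08420367027813942 slope deg -0.20677036848590974 y at x=0 0.00047143906338493764 y at far 0.0002349232454031385 far x 0.09610091451848206 ctr x 0.0011009145184820573 far slope 0.0010437991153363741 platez tilt [ 0.00124629 -0.00165691  0.00508539]
rail end x 0.041987598006936196 rail y [-0.01018474  0.01032149] rail z -0.03054172169275596
{'time': np.float64(15.0667), 'qpos': array([-1.2830e-01,  5.6530e-01,  1.7135e+00,  1.0000e-04,  8.6180e-01,
       -2.5400e-02]), 'tool_pos': array([0.535 , 0.008 , 0.0501]), 'tool_rot': array([ 3.1406, -0.    ,  1.4679]), 'contact_force': array([-2.1693,  0.5303,  8.4519]), 'torque': array([-0.1328,  0.6469,  0.0348]), 'opening': np.float64(0.0216)}
14062 0.044920912122207265
```

Request:
jog_arm --series '[[-1, [0, 0, 0.0005], [0, 0, 0]], [-1, [0, 0, 0.001], [0, 0, 0]], [-1, [0, 0, 0.0015], [0, 0, 0]], [-1, [0, 0, 0.002], [0, 0, 0]], [-1, [0, 0, 0.002], [0, 0, 0]], [-1, [0, 0, 0.002], [0, 0, 0]]]'

```text
time: 15.57
tool_pos: [0.5351, 0.008, 0.0493]
tool_rot: [3.14, 0.0, 1.468]
contact_force: [-5.6, 0.1, 17.3]
opening: 0.0215
```

```bash
python3 - <<'E'
from h import *
W,T,img,s,d=inhand();cov_in_hand(T);st()
q=sel(W,.49,.6,.06,.105,.03,.06);print(len(q),np.median(q[:,2]))
E
```

```text
width 0.08413644527622101 slope deg 0.034349089634954616 y at x=0 0.00013935174757756977 y at far 0.00018030845324626572 far x 0.0961073174242077 ctr x 0.0011073174242076933 far slope 0.0007798255413551951 platez tilt [ 0.00195521 -0.00128167  0.00503168]
rail end x 0.042234966010554785 rail y [-0.01016444  0.01030243] rail z -0.030585547182920746
{'time': np.float64(15.6167), 'qpos': array([-0.1282,  0.5663,  1.7146, -0.    ,  0.8591, -0.0254]), 'tool_pos': array([0.535 , 0.008 , 0.0493]), 'tool_rot': array([3.140e+00, 1.000e-04, 1.468e+00]), 'contact_force': array([-5.4846,  0.7486, 17.1329]), 'torque': array([-0.0504,  1.2795, -0.0358]), 'opening': np.float64(0.0216)}
14052 0.044059079179110755
```

Request:
jog_arm --series '[[-1, [0, -0.0005, 0.0005], [0, 0, 0]], [-1, [0, -0.0005, 0.0008], [0, 0, 0]], [-1, [0, -0.0005, 0.0008], [0, 0, 0]], [-1, [0, -0.0005, 0.0008], [0, 0, 0]]]'

```text
time: 15.95
tool_pos: [0.535, 0.0081, 0.0492]
tool_rot: [3.139, 0.0, 1.468]
contact_force: [-6.2, 0.3, 24.1]
opening: 0.0218
```

```bash
python3 - <<'E'
from h import *
W,T,img,s,d=inhand('w13');st()
q=sel(W,.48,.6,.05,.105,.03,.06);print(len(q),np.median(q[:,2]),np.linalg.lstsq(np.c_[q[:,:2]-q[:,:2].mean(0),np.ones(len(q))],q[:,2],rcond=None)[0])
d=eyes.read_camera('side');save('s13',d['img'],1.4);P=cloud(d);rect('rim',sel(P,.38,.58,-.40,-.20,.058,.08));rect('near end plate',sel(P,.46,.6,-.1,-.045,.035,.055));rect('stub',sel(P,.43,.53,-.32,-.22,.045,.057))
st()
E
```

```text
{'time': np.float64(16.0), 'qpos': array([-0.1282,  0.5657,  1.7159,  0.    ,  0.857 , -0.0254]), 'tool_pos': array([0.535 , 0.0081, 0.0492]), 'tool_rot': array([3.1386e+00, 1.0000e-04, 1.4680e+00]), 'contact_force': array([-6.414 ,  1.2086, 24.2267]), 'torque': array([-0.0514,  1.5302, -0.0609]), 'opening': np.float64(0.0217)}
17157 0.044037597234280766 [ 0.00215992 -0.00256963  0.04406266]
rim 753 c [ 473.6 -274. ] sz [136.8 135.8] ang 41.8 z [0.0586 0.0629 0.0653] mean [ 0.4747 -0.2725  0.0625]
near end plate 651 c [524.5 -66.4] sz [47.1 84.3] ang 85.6 z [0.0371 0.0425 0.0442] mean [ 0.5245 -0.0698  0.042 ]
stub 216 c [ 495.9 -253.2] sz [ 71.8 126.6] ang 38.1 z [0.0454 0.0502 0.0558] mean [ 0.4958 -0.2464  0.0504]
{'time': np.float64(16.05), 'qpos': array([-0.1282,  0.5658,  1.7158,  0.    ,  0.857 , -0.0254]), 'tool_pos': array([0.5351, 0.0081, 0.0492]), 'tool_rot': array([3.1386e+00, 1.0000e-04, 1.4680e+00]), 'contact_force': array([-6.7809,  0.8018, 24.8131]), 'torque': array([-0.0408,  1.5701, -0.0293]), 'opening': np.float64(0.0219)}
```

View pics/s13.png

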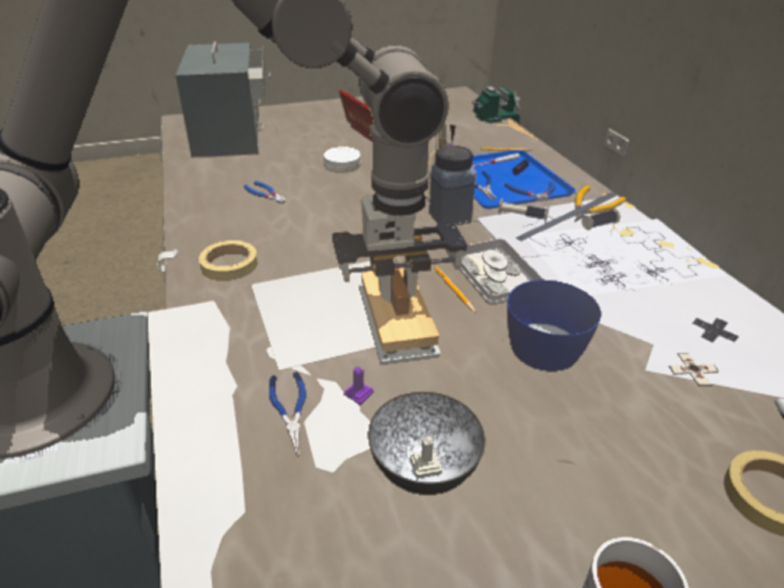

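The view shows the cover seated on the jig at (398,315), the reject in the bowl at (427,455) and the other items where they were. The force rose from 17 to 24 N without further descent, so the cover bears on the castings.

```bash
python3 - <<'E'
from h import *
print(job.hand_in());st()
E
```

```text
the job is handed in; nothing more can be done
None
the job is handed in; nothing more can be done
```

I moved the stubbed casting from the jig's +y nest into the stoneware bowl, where it stands upright. I then dropped the plywood cover over both pins, pressed it down onto the castings and handed in at about 16 s, still gripping and pressing.

**Last checks:**
- **Cover height:** the plate's top measured 44.0 mm, so its underside is at about 26 mm, the bearing height.
- **Press force:** about 24 N. It rose from 17 N with only about 0.1 mm of further descent, so the cover bears on the castings.
- **Level:** the tilt is about 0.2°.
- **Surroundings:** in the last side view the bowl and the other things on the table look where they were.

**Disagreements:**
- The side camera put the jig 3–4 mm off the wrist and top cameras. I used the wrist camera, and the cover dropped on cleanly.
- A side load of about 6 N remains while pressing.
- I could not see the two good castings under the cover. They were in their nests when last seen, just before it went on.

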